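Set the stick-out of a plane blade on the tool grinder

TASK

On the grinder's sliding table, push the slotted plane blade with your fingertips, never picking it up, until its long side lies along the guide rail and its ground edge overhangs the wheel-side edge of the table by 20 mm, ready to be clamped. Keep the blade off the grinding wheel, leave the other things where they are, and finish with the hand clear.

Things in the scene. Friction and masses are not known exactly. Their poses are not given: they have to be found in the camera images.
- blade: loose slotted plane blade: flat bright steel bar 50 x 170 x 6 mm, about 0.35 kg, friction about 0.6, lying on the sliding table. Origin at the centre of its underside; x across the width (rail on the +x side), y along the length, z up. Ground edge at y = -85 mm (towards the wheel; last 12 mm bevelled on top), square rear end at y = +85 mm; slot 11 mm wide on the centreline, y = -35 to +55 mm
- cutting_edge (a point): middle of the blade's ground edge, on its underside (blade frame 0, -85, 0 mm); axes as the blade
- blade_rear (a point): middle of the blade's square rear end face, 3 mm above its underside (blade frame 0, +85, +3 mm); axes as the blade
- slide_table: the grinder's black sliding table, plate 190 (x) x 280 (y) x 20 mm, held still. Origin at the centre of its underside, top at +20 mm, about 105 mm above the bench; -y edge faces the wheel, +x is away from the robot. A steel guide rail 20 mm wide, 14 mm high runs on top along the far side: inner face at x = +75 mm, y = -135 to +105 mm. Two small bystanders stand on its near side
- wheel_side_edge (a point): middle of the upper edge of the sliding table that faces the wheel (table frame 0, -140, +20 mm); axes as the table, so a point at y = -20 mm in this frame overhangs by 20 mm
- rail_face (a point): foot of the guide rail's inner face, at the table's top (table frame +75, -15, +20 mm); axes as the table. The blade lies along the rail when its centreline is 25 mm from this face
- grinder: the fixed tool grinder: grey bed 300 (x) x 660 mm (y) with the slides that carry the sliding table, two knurled handwheels and, at its -y end, a motor with a cup wheel 100 mm across. Origin on the bench under the middle of the slides; y parallel to the sliding table's y. Wheel face at y = -210 mm, 50 to 90 mm from the sliding table's edge, its axis 130 mm above the bench
- collet: spring collet standing on the slide table, a bright steel plug 26 mm across and 36 mm tall; origin at the centre of its underside; a bystander
- thumb_screw: knurled clamp screw standing head down on the slide table, 26 mm across and 40 mm tall; origin at the centre of its underside; a bystander
- clamp_bar: dark steel clamp bar lying on the bench, 28 x 150 x 12 mm with a hole near each end; a bystander
- hex_key: L-shaped key lying on the bench, legs 100 and 32 mm, 6 mm thick; a bystander
- wrench: open-ended wrench lying on the bench, 170 mm long; a bystander
- dressing_stick: pale abrasive stick lying on the grinder's bed beside the wheel, 80 x 18 x 18 mm; a bystander
- oil_bottle: white plastic bottle standing on the bench, 52 mm across, 130 mm tall; a bystander
Not all that is in view belongs to the job. What is shaped like the blade but blue or green is not meant.

How it is judged:
At the end, for the whole second after the job is handed in: The blade lies flat and still on the sliding table, its ground edge 20 mm (within 4 mm) beyond the table's wheel-side edge, its long side along the guide rail (parallel within 0.04 rad, gap at its middle under 4 mm) (y of cutting_edge in the frame of wheel_side_edge between -0.024 and -0.016 m and x of blade in the frame of rail_face above -0.029 m and angle between the y axis of blade and the y axis of slide_table, either way round below 0.04 rad and angle between blade's own z axis and vertical below 0.03 rad and z of blade in the frame of wheel_side_edge between -0.002 and 0.003 m and linear speed of blade below 0.01 m/s); the robot touches nothing.
It fails at once if the blade was picked up or tipped (z of blade in the frame of wheel_side_edge above 0.006 m or angle between blade's own z axis and vertical above 0.12 rad).
It fails at once if the blade touched the wheel or fell off the sliding table (contact force between blade and grinder above 0.5 N or z of blade in the frame of wheel_side_edge below -0.01 m).
It fails at once if another loose thing was moved (distance of any of collet, thumb_screw, clamp_bar, hex_key, wrench, dressing_stick, oil_bottle from where it was at the start of the episode above 0.015 m).
It also fails if it takes over 51 s, if anything falls off the work surface, if the arm or the gripper's body presses on something with over 40 N, if the wrist force passes 120 N, or if a joint passes its speed limit or range.

ROBOT

A 7-joint arm with a two-finger parallel gripper is mounted at the origin on the work surface. World frame = base frame: x ahead of the robot, y to its left, z up, the work surface at z = 0. Lengths are in m, angles in rad, forces in N, time in s.
With the tool pointing down it reaches from about 0.4 to 0.85 m from the base axis. Payload 4.5 kg.
Tool frame: the origin (TCP) lies at the very end of the fingers, on their centre line; the grasp point (between the pads) lies 19 mm behind it; x points along the fingers, y is the direction in which the jaws open and shut, and the axes are right-handed (so a half turn about x gives the same grasp; the last joint's range is limited). The gripper opens to 88 mm and grips with 3 to 60 N. Pads are 18 mm wide; open, the fingers measure 123 mm over their backs; the gripper's body (75 mm by 187 mm) begins 45 mm behind the grasp point.
Start: joints at [1.335, 0.689, -0.195, 1.565, 0.157, 0.902, -0.215], TCP at [0.167, -0.602, 0.239] pointing down, gripper open.
Joint ranges: [-3.01, 3.01], [-0.46, 2.08], [-1.47, 1.51], [0.13, 2.56], [-1, 4.14], [0.04, 2.09], [-2.66, 2.66]. Speed limits (rad/s): [2.57, 2.57, 3.14, 3.14, 3.14, 3.14, 3.14].

INTERFACE

Orientations are given as a unit quaternion [x, y, z, w].
In Python, from plant import ctrl gives the robot as it stands.
- The arm moves only by the shell command python3 -m pendant 'ROWS' [FORCE]. ROWS is JSON, a list of rows, each a list of 3 entries, a list of its own where there are three numbers: the opening, from 0 (shut) to 1 (fully open), then the shift along the tool's x, y, z in m, then the turn, a rotation vector about the tool's x, y, z in units of 8 degrees (1.0 is 8 degrees). In form: [[hand, [dx, dy, dz], [wx, wy, wz]], ...]. A call has 1 to 20 rows; each row is the pose to reach, as a shift and turn from the pose commanded when the call began, along the tool's axes at that moment; what a row does not reach only later rows make up. A row lasts 1/10 s, in which the tool goes at most 50 mm and 8.59 degrees, less where a joint would pass 70% of its speed; a pose out of reach is approached as far as the arm can. A call with a gripper value outside its range is refused whole. The fingers move at their own pace and stop on an object; FORCE is the grip in N (left out, the last holds). Time passes only in rows, so rows that repeat a pose let the fingers close. It gives the time, the measured TCP pose, the force and the opening at its end, in the units of the state.
- ctrl.get_state(): the state, without advancing time (a new reading comes with each control period).
- ctrl.grab_frame(name): name is "scene" or "top" or "wrist"; returns a dict with "color" (384x512x3 uint8, blue, green, red), "mtx" (3x3 intrinsics, pixels), "R" (3x3) and "t" (3): a world point X has camera coordinates R X + t. Camera axes: x right, y down, z forward; pixel columns grow to the right and rows downward; lengths in m; the calibration is good to about 2 mm. The wrist camera is an equidistant fisheye: a pixel r from the principal point sees the ray r / f radians off the axis. A picture is of the moment at which its call begins. There is no depth.
- ctrl.sign_off(): hands the job in, once; it reports no verdict.
Trained networks look in the newest picture that a camera, given by its name, has taken for a name from the list of things; names that differ only in an ending like _2 or _b are one class to them, and where a whole thing is asked for, a point or a joint stands for the part that bears it (a point fixed in the world has none). Each returns a list of dicts, best first, with "p" (0 to 1); they miss things now and then, are a little off and sometimes report something else, mostly with a low value. They report only what shows in the picture. A call takes as long as a camera call. They do not tell look-alikes from the thing itself.
- ctrl.look_for(name, camera): "centre" ([x, y, z] in m, in world coordinates, good to about 4 mm: the middle of the surface that is visible of it).
- ctrl.masks_of(name, camera): "region" (384x512 bool, what is visible of it).
- ctrl.tip_of(name, camera): "centre" ([x, y, z] in m, in world coordinates, good to about 4 mm: a listed point, or the origin of a listed thing).
The state is a dict: "clock": time; "joint_positions": joint angles; "joint_velocities": joint speeds; "joint_efforts": joint torques, N m; "eef_pos": TCP position; "tool_rot": TCP orientation; "contact_force": force on the tool from outside, world axes, zero at the start; "moment": the same for the moment, N m; "finger_gap": finger opening in m.
Only numpy, scipy, OpenCV 4.12 (cv2) and the standard library are available. Lean on these libraries where they do the work, as an engineer would, in place of code of your own. Each camera call takes 0.05 s, during which the arm holds its last target. There are 200 camera calls.

## Working session

There is one attempt and no reset: what is moved stays moved. The work goes in short steps, Python scripts to look and compute and a shell command to move; the robot and the scene stay as the last step left them, time stands still between calls to the robot, and variables do not carry over. Pictures are saved under pics/ and viewed, about 8 in all and at most 12, crops included, and the job is handed in when it is done.

```bash
mkdir -p pics; ls; python3 - <<'E'
from plant import ctrl
import cv2,numpy as np
s=ctrl.get_state();print(s['clock'],s['eef_pos'],s['tool_rot'],s['finger_gap'])
ims=[]
for c in ('scene','top'):
    f=ctrl.grab_frame(c); cv2.imwrite(f'pics/{c}0.png',f['color'])
    np.savez(f'{c}.npz',**f)
    C=-f['R'].T@f['t'];print(c,C.round(3))
    for n in ('blade','cutting_edge','blade_rear','slide_table','wheel_side_edge','rail_face','grinder','collet','thumb_screw'):
        try: print(n,[(np.round(d['centre'],3),round(d['p'],2)) for d in ctrl.tip_of(n,c)[:3]])
        except Exception as e: print(n,e)
E
```

```text
pics
0.0 [ 0.1663757  -0.60179317  0.23791982] [-0.70054981 -0.09576181  0.70080698 -0.09449456] 0.08822135233566465
scene [1.189 0.392 0.81 ]
blade [(array([ 0.536, -0.019,  0.105]), 0.86), (array([ 0.167, -0.297,  0.002]), 0.82), (array([ 0.359,  0.487, -0.001]), 0.76)]
cutting_edge [(array([ 0.43 ,  0.445, -0.001]), 0.96), (array([ 0.523, -0.104,  0.109]), 0.87), (array([ 0.197, -0.218, -0.001]), 0.84)]
blade_rear [(array([ 0.136, -0.38 ,  0.004]), 0.85), (array([0.558, 0.065, 0.11 ]), 0.68), (array([0.286, 0.528, 0.002]), 0.67)]
slide_table [(array([0.55 , 0.014, 0.087]), 0.64), (array([ 0.526, -0.104,  0.106]), 0.52), (array([0.554, 0.065, 0.107]), 0.23)]
wheel_side_edge [(array([ 0.536, -0.126,  0.108]), 0.66), (array([ 0.565,  0.364, -0.001]), 0.58), (array([ 0.442,  0.303, -0.002]), 0.57)]
rail_face [(array([ 0.623, -0.015,  0.107]), 0.77), (array([ 0.475, -0.092,  0.102]), 0.4)]
grinder [(array([0.546, 0.02 , 0.004]), 0.71)]
collet [(array([ 0.474, -0.094,  0.103]), 0.65)]
thumb_screw [(array([0.497, 0.126, 0.105]), 0.42)]
top [0.153 0.11  1.305]
blade [(array([ 0.536, -0.021,  0.106]), 0.96), (array([0.358, 0.484, 0.004]), 0.86), (array([ 0.165, -0.302,  0.002]), 0.83)]
cutting_edge [(array([ 0.519, -0.103,  0.102]), 0.92), (array([ 0.434,  0.445, -0.003]), 0.85), (array([ 0.191, -0.222,  0.001]), 0.73)]
blade_rear [(array([0.555, 0.064, 0.11 ]), 0.96), (array([ 0.133, -0.38 ,  0.007]), 0.96), (array([0.281, 0.528, 0.005]), 0.84)]
slide_table [(array([0.552, 0.01 , 0.087]), 0.63)]
wheel_side_edge [(array([ 0.537, -0.131,  0.108]), 0.94)]
rail_face [(array([ 0.622, -0.014,  0.106]), 0.85), (array([ 0.56 ,  0.36 , -0.001]), 0.49)]
grinder [(array([0.642, 0.495, 0.   ]), 0.24)]
collet [(array([ 0.471, -0.095,  0.105]), 0.43)]
thumb_screw [(array([0.5  , 0.129, 0.104]), 0.45), (array([0.553, 0.064, 0.11 ]), 0.27)]
```

```bash
python3 - <<'E'
import cv2,numpy as np
a=cv2.imread('pics/scene0.png');cv2.imwrite('pics/s1.png',a)
f=np.load('top.npz');p=f['mtx']@(f['R']@np.array([.545,0.0,.1])+f['t']);u,v=(p[:2]/p[2]).astype(int);print(u,v)
c=f['color'];x0=max(0,u-90);y0=max(0,v-65);cv2.imwrite('pics/t1.png',cv2.resize(c[y0:y0+130,x0:x0+180],None,fx=4,fy=4,interpolation=cv2.INTER_CUBIC));print(x0,y0)
E
```

```text
281 142
191 77
```

View pics/s1.png

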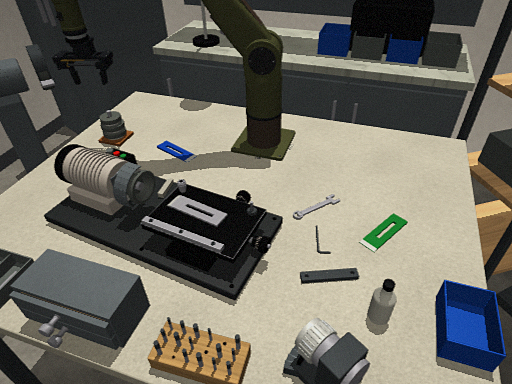

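View pics/t1.png

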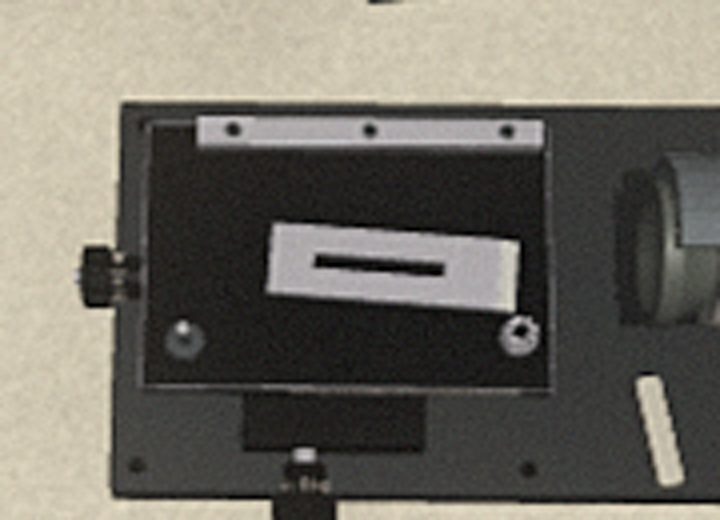

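The scene shows the bright blade at about (197,208) px on the black table; the blue and green ones lie on the bench. The top crop shows the rail above (inner face y≈149), with the blade tilted between it and the collet (518,335) and thumb screw (185,340). I'll convert these pixels to metres and plan the first move.

```bash
cat > h.py <<'E'
import numpy as np, cv2
from scipy.spatial.transform import Rotation as Ro
from plant import ctrl
def unproj(f,uv,z):
    uv=np.atleast_2d(uv).astype(float)
    d=np.c_[uv,np.ones(len(uv))]@np.linalg.inv(f['mtx']).T@f['R']
    C=-f['R'].T@f['t']; return C+d*((z-C[2])/d[:,2])[:,None]
def plan(target,ydir=None):
    """shift in tool axes to world target; turn (8deg units) so x down, tool y along ydir"""
    s=ctrl.get_state();R=Ro.from_quat(s['tool_rot']);M=R.as_matrix()
    print('tcp',s['eef_pos'].round(4),'t',round(s['clock'],2),'F',np.round(s['contact_force'],1));print('axes x,y,z',M.T.round(3).tolist())
    print('shift',(M.T@(np.array(target)-s['eef_pos'])).round(4))
    if ydir is not None:
        for sg in (1,-1):
            x=np.array([0,0,-1.]);y=sg*np.array([*ydir,0.])/np.hypot(*ydir)
            G=np.c_[x,y,np.cross(x,y)];print('turn',sg,((R.inv()*Ro.from_matrix(G)).as_rotvec()/np.radians(8)).round(3))
E
python3 - <<'E'
from h import *
f=dict(np.load('top.npz'))
cr=lambda p:(np.array(p)+.5)/4-.5+[191,77]
t=unproj(f,cr([(150,122),(548,127),(551,388),(145,386)]),.105)[:,:2]
b=unproj(f,cr([(273,222),(266,293),(518,240),(515,312)]),.112)[:,:2]
print('table',t.round(4).tolist(),np.linalg.norm(np.diff(t,axis=0),axis=1).round(3));print('blade',b.round(4).tolist())
d=(t[0]-t[1]+t[3]-t[2]);yaw=np.arctan2(-d[0],d[1]);e=(b[0]-b[2]+b[1]-b[3]);yb=np.arctan2(-e[0],e[1])
print('yaws',yaw,yb,'blade c',b.mean(0),'wheel mid',(t[1]+t[2])/2, 'len',np.linalg.norm(e)/2)
plan([.475,-.01,.25],[-np.sin(yaw),np.cos(yaw)])
E
```

```text
table [[0.6637, 0.1354], [0.6274, -0.1419], [0.4399, -0.116], [0.4733, 0.1583]] [0.28  0.189 0.276]
blade [[0.5775, 0.0583], [0.5272, 0.069], [0.545, -0.1077], [0.4941, -0.0982]]
yaws -0.125714214483897 -0.1947932372375833 blade c [ 0.53594502 -0.01964509] wheel mid [ 0.53363117 -0.12896931] len 0.16987588101953202
tcp [ 0.1666 -0.6024  0.2388] t 1.0 F [-0.6  0.5 -0.5]
axes x,y,z [[-0.0, -0.0, -1.0], [0.267, -0.964, 0.0], [-0.964, -0.267, 0.0]]
shift [-0.0113 -0.4887 -0.4552]
turn 1 [-1.9667e+01  1.0000e-03  0.0000e+00]
turn -1 [ 2.833e+00  0.000e+00 -1.000e-03]
```

```bash
python3 -m pendant '[[1,[-0.08,0,0],[0,0,0]],[1,[-0.08,0,0],[0,0,0]],[1,[-0.08,-0.489,-0.455],[2.83,0,0]],[1,[-0.08,-0.489,-0.455],[2.83,0,0]],[1,[-0.08,-0.489,-0.455],[2.83,0,0]],[1,[-0.08,-0.489,-0.455],[2.83,0,0]],[1,[-0.08,-0.489,-0.455],[2.83,0,0]],[1,[-0.08,-0.489,-0.455],[2.83,0,0]],[1,[-0.08,-0.489,-0.455],[2.83,0,0]],[1,[-0.08,-0.489,-0.455],[2.83,0,0]],[1,[-0.08,-0.489,-0.455],[2.83,0,0]],[1,[-0.08,-0.489,-0.455],[2.83,0,0]],[1,[-0.08,-0.489,-0.455],[2.83,0,0]],[1,[-0.08,-0.489,-0.455],[2.83,0,0]],[1,[-0.08,-0.489,-0.455],[2.83,0,0]],[1,[-0.08,-0.489,-0.455],[2.83,0,0]],[1,[-0.08,-0.489,-0.455],[2.83,0,0]],[1,[-0.08,-0.489,-0.455],[2.83,0,0]]]'
python3 - <<'E'
from h import *
f=ctrl.grab_frame('wrist');cv2.imwrite('pics/w1.png',f['color']);np.savez('w1.npz',**f)
print((-f['R'].T@f['t']).round(3),f['mtx'][0,0])
for n in ('blade','cutting_edge','blade_rear','wheel_side_edge','rail_face','collet','thumb_screw'):
    print(n,[(np.round(d['centre'],4),round(d['p'],2)) for d in ctrl.tip_of(n,'wrist')[:2]])
E
```

```text
clock: 2.8
eef_pos: [0.4743, -0.0107, 0.3186]
tool_rot: [-0.705, 0.045, 0.706, 0.044]
contact_force: [-0.4, -0.6, -0.2]
finger_gap: 0.0881
[ 0.543 -0.019  0.465] 297.3186396354542
blade [(array([ 0.5338, -0.0169,  0.1018]), 0.98), (array([ 0.4717, -0.095 ,  0.1044]), 0.35)]
cutting_edge [(array([4.320e-01, 4.439e-01, 4.000e-04]), 0.58), (array([ 0.522 , -0.1063,  0.1056]), 0.55)]
blade_rear [(array([0.5525, 0.0643, 0.108 ]), 0.63), (array([ 0.5196, -0.106 ,  0.1041]), 0.18)]
wheel_side_edge [(array([ 0.5324, -0.1299,  0.1063]), 0.63)]
rail_face [(array([ 0.6233, -0.0134,  0.1021]), 0.76), (array([ 0.4098, -0.198 ,  0.0298]), 0.44)]
collet [(array([ 0.4689, -0.0985,  0.1065]), 0.84), (array([ 0.4454,  0.3058, -0.0006]), 0.39)]
thumb_screw [(array([0.4987, 0.1294, 0.1037]), 0.56)]
```

View pics/w1.png

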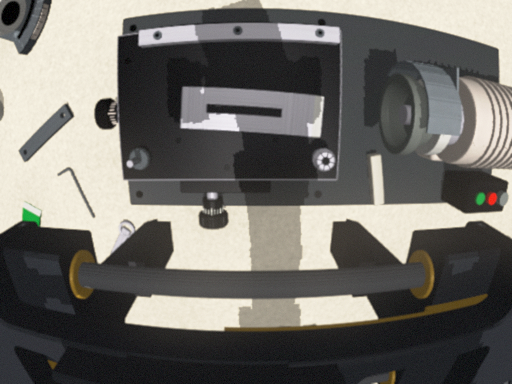

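The wrist view shows the blade (180–324, 87–137 px), clear of both bystanders, with room for the fingers on its near side. A rectified metric view will give precise lines.

```bash
cat >> h.py <<'E'
def fish(f,X):
    c=X@f['R'].T+f['t'];r=np.hypot(c[...,0],c[...,1]);th=np.arctan2(r,c[...,2]);k=th/np.maximum(r,1e-9)
    m=f['mtx'];return np.stack([m[0,0]*k*c[...,0]+m[0,2],m[1,1]*k*c[...,1]+m[1,2]],-1)
def rect(f,z,name,wide=True):
    # px u -> y=0.17-u/2000 ; v -> x=0.68-v/2000
    u,v=np.meshgrid(np.arange(720),np.arange(520));X=np.stack([.68-v/2000,.17-u/2000,np.full(u.shape,z)],-1)
    p=fish(f,X).astype(np.float32);im=cv2.remap(f['color'],p[...,0],p[...,1],cv2.INTER_CUBIC)
    cv2.imwrite(name,im);return im
def w(u,v): return np.array([.68-v/2000,.17-u/2000])
E
python3 - <<'E'
from h import *
rect(dict(np.load('w1.npz')),.107,'pics/r1.png')
E
```

```text
(no output)
```

View pics/r1.png

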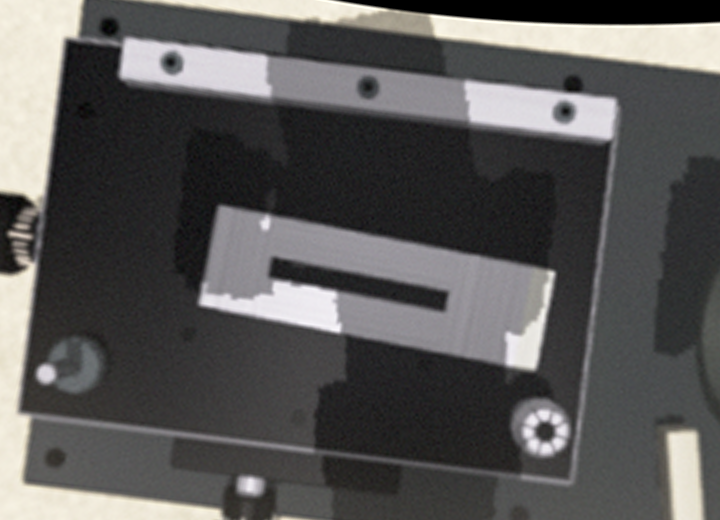

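```bash
python3 - <<'E'
from h import *
plan([.4861,-.0086,.108],[.1227,.9924])
M=Ro.from_quat(ctrl.get_state()['tool_rot']).as_matrix();print('ex in tool',M.T@[.9924,-.1227,0])
E
```

```text
tcp [ 0.4746 -0.0105  0.3188] t 3.2 F [-0.5  0.6 -0.3]
axes x,y,z [[0.0, -0.0, -1.0], [-0.126, -0.992, 0.0], [-0.992, 0.126, -0.0]]
shift [ 0.2108 -0.0034 -0.0111]
turn 1 [ 2.2474e+01 -2.0000e-03  1.0000e-03]
turn -1 [-0.026 -0.001 -0.002]
ex in tool [ 1.29264135e-04 -3.61793510e-03 -9.99949971e-01]
```

```bash
python3 -m pendant '[[0.8,[0,-0.003,-0.011],[0,0,0]],[0.8,[0.05,-0.003,-0.011],[0,0,0]],[0.8,[0.1,-0.003,-0.011],[0,0,0]],[0.8,[0.15,-0.003,-0.011],[0,0,0]],[0.8,[0.18,-0.003,-0.011],[0,0,0]],[0.8,[0.195,-0.003,-0.011],[0,0,0]],[0.8,[0.203,-0.003,-0.011],[0,0,0]],[0.8,[0.207,-0.003,-0.011],[0,0,0]],[0.8,[0.21,-0.003,-0.011],[0,0,0]],[0.8,[0.21,-0.003,-0.011],[0,0,0]],[0.8,[0.21,-0.003,-0.011],[0,0,0]]]'
python3 - <<'E'
from h import *
f=ctrl.grab_frame('scene')
p=f['mtx']@(f['R']@np.array([.52,0,.11])+f['t']);u,v=(p[:2]/p[2]).astype(int)
cv2.imwrite('pics/s2.png',cv2.resize(f['color'][v-60:v+60,u-80:u+80],None,fx=4,fy=4,interpolation=cv2.INTER_CUBIC))
E
```

```text
clock: 4.3
eef_pos: [0.4867, -0.0082, 0.1094]
tool_rot: [0.706, -0.044, -0.705, -0.044]
contact_force: [-0.0, 1.3, 0.3]
finger_gap: 0.0704
```

View pics/s2.png

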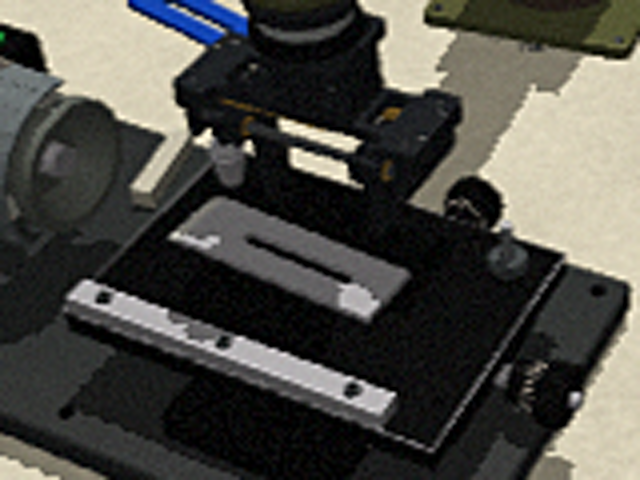

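The crop shows both fingertips on the table behind the blade's near side, between collet (228,160) and thumb screw (508,255). Pushing toward the rail.

```bash
python3 -m pendant '[[0.8,[0.001,0,-0.006],[0,0,0]],[0.8,[0.001,0,-0.01],[0,0,0]],[0.8,[0.001,0,-0.014],[0,0,0]],[0.8,[0.001,0,-0.018],[0,0,0]],[0.8,[0.001,0,-0.022],[0,0,0]],[0.8,[0.001,0,-0.026],[0,0,0]],[0.8,[0.001,0,-0.03],[0,0,0]],[0.8,[0.001,0,-0.034],[0,0,0]],[0.8,[0.001,0,-0.038],[0,0,0]],[0.8,[0.001,0,-0.042],[0,0,0]],[0.8,[0.001,0,-0.046],[0,0,0]],[0.8,[0.001,0,-0.05],[0,0,0]],[0.8,[0.001,0,-0.054],[0,0,0]],[0.8,[0.001,0,-0.058],[0,0,0]],[0.8,[0.001,0,-0.062],[0,0,0]],[0.8,[0.001,0,-0.066],[0,0,0]],[0.8,[0.001,0,-0.069],[0,0,0]],[0.8,[0.001,0,-0.069],[0,0,0]]]'

```

```text
clock: 6.15
eef_pos: [0.5556, -0.0169, 0.1079]
tool_rot: [0.706, -0.044, -0.705, -0.044]
contact_force: [0.0, -0.5, 0.5]
finger_gap: 0.0705
```

```bash
python3 -m pendant '[[0.8,[0,0,-0.002],[0,0,0]],[0.8,[0,0,-0.004],[0,0,0]],[0.8,[0,0,-0.006],[0,0,0]],[0.8,[0,0,-0.006],[0,0,0]]]'
python3 - <<'E'
from h import *
f=ctrl.grab_frame('wrist');rect(f,.107,'pics/r2.png')
for n in ('blade','cutting_edge','blade_rear','rail_face'):
    print(n,[(np.round(d['centre'],4),round(d['p'],2)) for d in ctrl.tip_of(n,'wrist')[:2]])
print(ctrl.get_state()['eef_pos'],ctrl.get_state()['contact_force'])
E
```

```text
clock: 6.55
eef_pos: [0.5608, -0.0176, 0.1078]
tool_rot: [0.706, -0.044, -0.706, -0.044]
contact_force: [-2.3, 0.4, 2.0]
finger_gap: 0.0705
blade [(array([ 0.5926, -0.0278,  0.1031]), 0.58)]
cutting_edge [(array([ 0.5857, -0.1126,  0.1035]), 0.64)]
blade_rear [(array([0.6067, 0.06  , 0.1097]), 0.91)]
rail_face [(array([ 0.6245, -0.0132,  0.1023]), 0.85)]
[ 0.56077019 -0.01761431  0.10780028] [-1.64678945 -0.16469994  1.08732924]
```

View pics/r2.png

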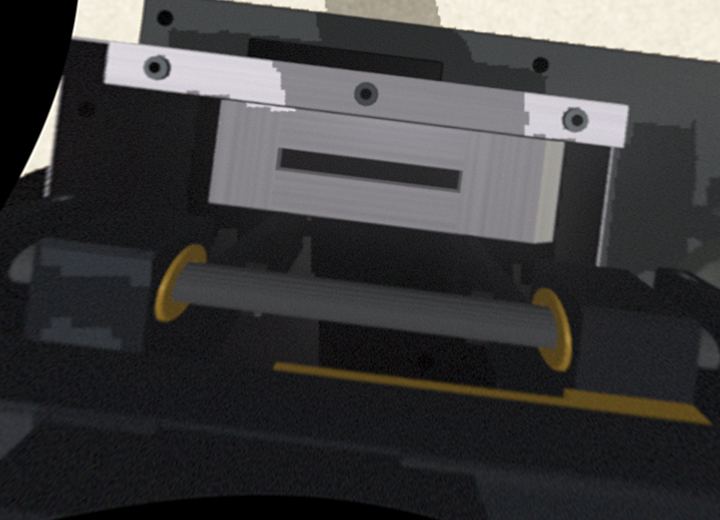

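The rectified view shows the blade almost parallel to the rail (near side (210,203)–(553,243), slope about equal to the rail's). The low force suggests no rail contact yet; I'll press gently.

```bash
python3 -m pendant '[[0.8,[0,0,-0.001],[0,0,0]],[0.8,[0,0,-0.002],[0,0,0]],[0.8,[0,0,-0.003],[0,0,0]],[0.8,[0,0,-0.003],[0,0,0]]]'; python3 -m pendant '[[0.8,[0,0,-0.001],[0,0,0]],[0.8,[0,0,-0.002],[0,0,0]],[0.8,[0,0,-0.002],[0,0,0]]]'
```

```text
clock: 7.2
eef_pos: [0.5621, -0.0179, 0.1076]
tool_rot: [-0.705, 0.044, 0.707, 0.044]
contact_force: [-5.3, -0.1, 4.4]
finger_gap: 0.0706
clock: 7.5
eef_pos: [0.5622, -0.0179, 0.1074]
tool_rot: [-0.703, 0.044, 0.708, 0.044]
contact_force: [-9.1, 2.3, 6.7]
finger_gap: 0.0705
```

Stalled against the rail at ~9 N, at the predicted TCP position. Back off, lift, and go behind the rear end with the hand shut.

```bash
python3 -m pendant '[[0.8,[0,0,0.01],[0,0,0]],[0.8,[0,0,0.02],[0,0,0]],[0.8,[-0.03,0,0.02],[0,0,0]],[0,[-0.06,0,0.02],[0,0,0]],[0,[-0.06,-0.05,-0.01],[0,0,0]],[0,[-0.06,-0.09,-0.03],[0,0,0]],[0,[-0.06,-0.108,-0.032],[0,0,0]],[0,[-0.06,-0.108,-0.032],[0,0,0]],[0,[-0.06,-0.108,-0.032],[0,0,0]]]'
python3 - <<'E'
from h import *
f=ctrl.grab_frame('top');f2=ctrl.grab_frame('wrist');rect(f2,.11,'pics/r3.png')
for c in('top','wrist'):
  for n in ('blade','cutting_edge','blade_rear'):
    for d in ctrl.tip_of(n,c)[:3]:
      q=np.array(d['centre'])
      if q[2]>.08: q=q[:2]-[.6235,-.0135];print(c,n,'rail xy',round(q@[.9924,-.1227],4),round(q@[.1227,.9924],4),round(d['p'],2))
plan([.6117,.0862,.109],[.1227,.9924])
E
```

```text
clock: 8.4
eef_pos: [0.6111, 0.0844, 0.1675]
tool_rot: [0.706, -0.044, -0.705, -0.044]
contact_force: [0.5, -1.0, 0.2]
finger_gap: 0.0249
top blade_rear rail xy -0.028 0.0741 0.48
wrist blade rail xy -0.0264 -0.014 0.96
wrist cutting_edge rail xy -0.0232 -0.1005 0.96
wrist cutting_edge rail xy -0.1439 0.1311 0.38
wrist blade_rear rail xy -0.0257 0.0737 0.74
tcp [0.6107 0.0841 0.1678] t 8.8 F [ 0.6 -0.2 -0.2]
axes x,y,z [[0.0, -0.0, -1.0], [-0.126, -0.992, 0.0], [-0.992, 0.126, -0.0]]
shift [ 0.0588 -0.0022 -0.0007]
turn 1 [ 2.2476e+01 -3.0000e-03  1.0000e-03]
turn -1 [-0.024 -0.001 -0.002]
```

View pics/r3.png

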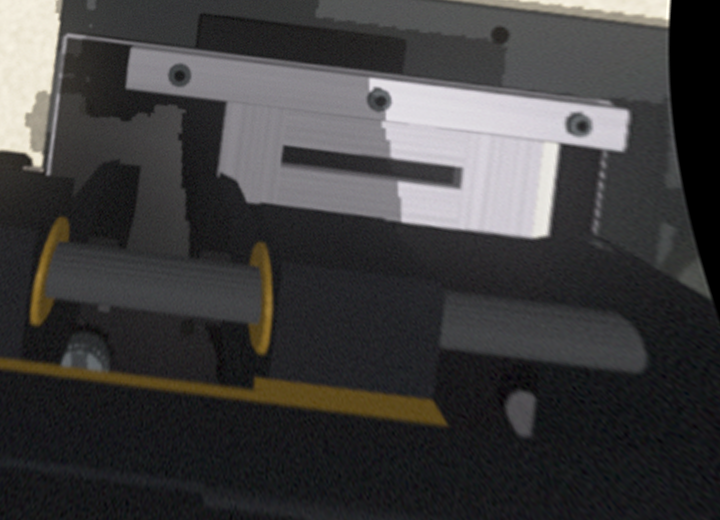

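The wrist view shows the blade flush along the rail: rear at u≈222, edge at u≈552. Its rear end is at rail-frame y≈+71 mm, so it needs about 45 mm of push. The hand is behind it; descending.

```bash
python3 -m pendant '[[0,[0,-0.006,0],[0,0,0]],[0,[0,-0.006,0],[0,0,0]],[0,[0.02,-0.006,0],[0,0,0]],[0,[0.04,-0.006,0],[0,0,0]],[0,[0.05,-0.006,0],[0,0,0]],[0,[0.056,-0.006,0],[0,0,0]],[0,[0.059,-0.006,0],[0,0,0]],[0,[0.059,-0.006,0],[0,0,0]],[0,[0.059,-0.006,0],[0,0,0]]]'; python3 -m pendant '[[0,[0,0.004,0],[0,0,0]],[0,[0,0.007,0],[0,0,0]],[0,[0,0.01,0],[0,0,0]],[0,[0,0.013,0],[0,0,0]],[0,[0,0.016,0],[0,0,0]],[0,[0,0.019,0],[0,0,0]],[0,[0,0.022,0],[0,0,0]],[0,[0,0.025,0],[0,0,0]],[0,[0,0.025,0],[0,0,0]]]'
python3 - <<'E'
from h import *
f2=ctrl.grab_frame('wrist')
for n in ('blade','cutting_edge','blade_rear'):
    for d in ctrl.tip_of(n,'wrist')[:2]:
      q=np.array(d['centre'])
      if q[2]>.08: q=q[:2]-[.6235,-.0135];print(n,'rail xy',round(q@[.9924,-.1227],4),round(q@[.1227,.9924],4),round(d['p'],2))
q=ctrl.get_state()['eef_pos'][:2]-[.6235,-.0135];print('tcp rail',q@[.9924,-.1227],q@[.1227,.9924])
rect(f2,.111,'pics/r4.png')
E
```

```text
clock: 9.7
eef_pos: [0.612, 0.091, 0.1094]
tool_rot: [0.706, -0.044, -0.705, -0.044]
contact_force: [-0.2, -0.3, 0.2]
finger_gap: 0.0003
clock: 10.6
eef_pos: [0.6084, 0.0662, 0.1088]
tool_rot: [0.706, -0.044, -0.706, -0.044]
contact_force: [0.1, 2.1, 0.1]
finger_gap: 0.0005
blade rail xy -0.0264 -0.0185 0.63
cutting_edge rail xy -0.023 -0.1047 0.66
blade_rear rail xy -0.0252 0.0676 0.66
tcp rail -0.02474130205587575 0.07723119920166373
```

View pics/r4.png

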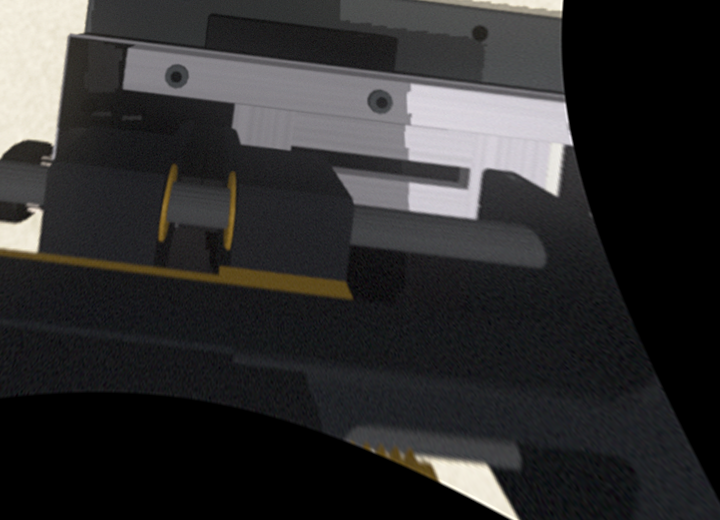

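Contact is confirmed (2.1 N along y), and the blade has moved about 4 mm. Pushing another 32 mm, then backing off to measure.

```bash
python3 -m pendant '[[0,[0,0.004,0],[0,0,0]],[0,[0,0.008,0],[0,0,0]],[0,[0,0.012,0],[0,0,0]],[0,[0,0.016,0],[0,0,0]],[0,[0,0.02,0],[0,0,0]],[0,[0,0.023,0],[0,0,0]],[0,[0,0.026,0],[0,0,0]],[0,[0,0.029,0],[0,0,0]],[0,[0,0.032,0],[0,0,0]],[0,[0,0.032,0],[0,0,0]],[0,[0,0.032,0],[0,0,0]]]'; python3 -m pendant '[[0,[0,-0.01,0],[0,0,0]],[0,[-0.03,-0.01,0],[0,0,0]],[0,[-0.08,-0.01,0.02],[0,0,0]],[0,[-0.12,-0.01,0.06],[0,0,0]],[0,[-0.16,0.02,0.09],[0,0,0]],[0,[-0.16,0.06,0.09],[0,0,0]],[0,[-0.16,0.06,0.09],[0,0,0]],[0,[-0.16,0.06,0.09],[0,0,0]]]'
python3 - <<'E'
from h import *
f2=ctrl.grab_frame('wrist');np.savez('w5.npz',**f2);f=ctrl.grab_frame('top')
for c in('wrist','top'):
  for n in ('blade','cutting_edge','blade_rear','wheel_side_edge'):
    for d in ctrl.tip_of(n,c)[:2]:
      q=np.array(d['centre'])
      if q[2]>.08: q=q[:2]-[.6235,-.0135];print(c,n,'rail xy',round(q@[.9924,-.1227],4),round(q@[.1227,.9924],4),round(d['p'],2))
print(ctrl.get_state()['eef_pos'])
# table-aligned metric crop at 4px/mm: wheel-side end, planes table top and blade underside
u,v=np.meshgrid(np.arange(780),np.arange(560))
x=.01-v/4000*1.;y=.045-u/3500
for z,nm in((.1065,'r5'),):
  X=np.stack([.6235+x*.9924+y*.1227,-.0135-x*.1227+y*.9924,np.full(x.shape,z)],-1)
  p=fish(f2,X).astype(np.float32);cv2.imwrite(f'pics/{nm}.png',cv2.remap(f2['color'],p[...,0],p[...,1],cv2.INTER_CUBIC))
E
```

```text
clock: 11.9
eef_pos: [0.6043, 0.0335, 0.1087]
tool_rot: [-0.706, 0.045, 0.706, 0.044]
contact_force: [-0.1, -0.2, 1.1]
finger_gap: 0.0005
clock: 12.7
eef_pos: [0.5074, -0.015, 0.2691]
tool_rot: [0.706, -0.046, -0.705, -0.045]
contact_force: [0.1, 0.6, -1.2]
finger_gap: 0.0006
wrist blade rail xy -0.0265 -0.051 0.88
wrist cutting_edge rail xy -0.0217 -0.1405 0.86
wrist blade_rear rail xy -0.0245 0.0373 0.56
wrist wheel_side_edge rail xy -0.0737 -0.1268 0.56
top cutting_edge rail xy -0.0262 -0.1374 0.65
top wheel_side_edge rail xy -0.0713 -0.127 0.58
[ 0.50756846 -0.01355019  0.26845765]
```

View pics/r5.png

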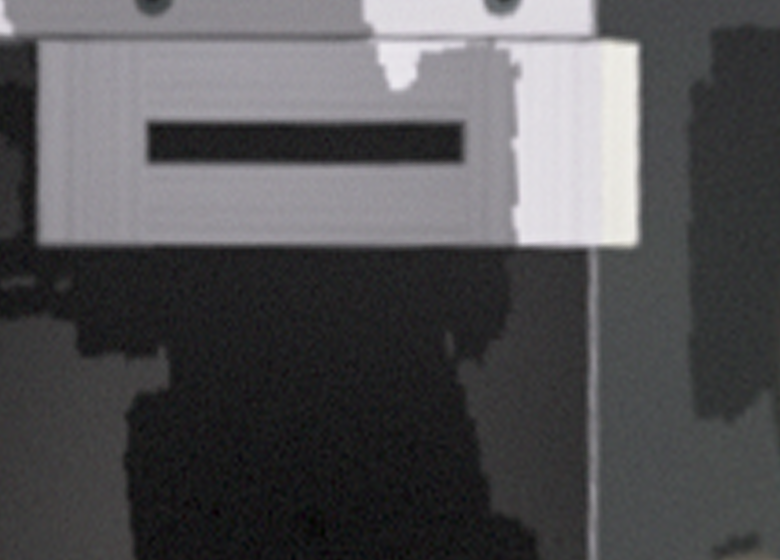

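The metric view shows the blade flush and parallel to the rail, with its edge at u=639 and the table edge at u≈597. At 3.5 px/mm that is about 12 mm of overhang, with the networks giving 10–14 mm. So 8 mm more, to TCP rail-frame y = 36.3 mm.

```bash
python3 - <<'E'
from h import *
plan([.6058,.0454,.109],[.1227,.9924])
E
```

```text
tcp [ 0.5076 -0.0136  0.2685] t 13.2 F [ 0.1  1.1 -0.6]
axes x,y,z [[-0.0, 0.0, -1.0], [-0.124, -0.992, 0.0], [-0.992, 0.124, 0.0]]
shift [ 0.1594 -0.0707 -0.0902]
turn 1 [ 2.2488e+01 -0.0000e+00 -5.0000e-03]
turn -1 [-0.012  0.003 -0.   ]
```

```bash
python3 -m pendant '[[0,[0.02,-0.03,-0.03],[0,0,0]],[0,[0.05,-0.06,-0.06],[0,0,0]],[0,[0.09,-0.071,-0.09],[0,0,0]],[0,[0.12,-0.071,-0.09],[0,0,0]],[0,[0.14,-0.071,-0.09],[0,0,0]],[0,[0.152,-0.071,-0.09],[0,0,0]],[0,[0.159,-0.071,-0.09],[0,0,0]],[0,[0.159,-0.071,-0.09],[0,0,0]],[0,[0.159,-0.071,-0.09],[0,0,0]]]'; python3 -m pendant '[[0,[0,0.004,0],[0,0,0]],[0,[0,0.007,0],[0,0,0]],[0,[0,0.01,0],[0,0,0]],[0,[0,0.012,0],[0,0,0]],[0,[0,0.014,0],[0,0,0]],[0,[0,0.016,0],[0,0,0]],[0,[0,0.018,0],[0,0,0]],[0,[0,0.018,0],[0,0,0]],[0,[0,0.018,0],[0,0,0]]]'
python3 - <<'E'
from h import *
q=ctrl.get_state()['eef_pos'][:2]-[.6235,-.0135];print('tcp rail',q@[.9924,-.1227],q@[.1227,.9924])
E
```

```text
clock: 14.1
eef_pos: [0.6064, 0.0453, 0.1108]
tool_rot: [0.706, -0.044, -0.705, -0.044]
contact_force: [-0.2, 0.4, 0.1]
finger_gap: 0.0005
clock: 15.0
eef_pos: [0.6036, 0.0277, 0.1099]
tool_rot: [0.706, -0.044, -0.706, -0.044]
contact_force: [-0.2, 2.6, 2.7]
finger_gap: 0.0005
tcp rail -0.024771593662808875 0.038429758678828856
```

```bash
python3 -m pendant '[[0,[0,0.001,0],[0,0,0]],[0,[0,0.002,0],[0,0,0]],[0,[0,0.0025,0],[0,0,0]],[0,[0,0.0025,0],[0,0,0]]]'; python3 -m pendant '[[0,[0,-0.01,0],[0,0,0]],[0,[-0.03,-0.01,0],[0,0,0]],[0,[-0.08,-0.01,0.02],[0,0,0]],[0,[-0.12,-0.01,0.06],[0,0,0]],[0,[-0.16,0.02,0.09],[0,0,0]],[0,[-0.16,0.06,0.09],[0,0,0]],[0,[-0.16,0.09,0.09],[0,0,0]],[0,[-0.16,0.09,0.09],[0,0,0]],[0,[-0.16,0.09,0.09],[0,0,0]]]'
python3 - <<'E'
from h import *
f2=ctrl.grab_frame('wrist');f=ctrl.grab_frame('top')
for c in('wrist','top'):
  for n in ('blade','cutting_edge','blade_rear','wheel_side_edge','collet','thumb_screw'):
    for d in ctrl.tip_of(n,c)[:2]:
      q=np.array(d['centre'])
      if q[2]>.08: q=q[:2]-[.6235,-.0135];print(c,n,'rail xy',round(q@[.9924,-.1227],4),round(q@[.1227,.9924],4),round(d['p'],2))
u,v=np.meshgrid(np.arange(780),np.arange(560))
x=.01-v/4000*1.;y=.045-u/3500
X=np.stack([.6235+x*.9924+y*.1227,-.0135-x*.1227+y*.9924,np.full(x.shape,.1065)],-1)
p=fish(f2,X).astype(np.float32);cv2.imwrite('pics/r6.png',cv2.remap(f2['color'],p[...,0],p[...,1],cv2.INTER_CUBIC))
E
```

```text
clock: 15.4
eef_pos: [0.6033, 0.0249, 0.1098]
tool_rot: [0.706, -0.044, -0.706, -0.044]
contact_force: [0.4, 3.1, 2.2]
finger_gap: 0.0002
clock: 16.3
eef_pos: [0.5022, -0.0538, 0.2695]
tool_rot: [-0.705, 0.045, 0.706, 0.045]
contact_force: [-0.4, 1.0, 1.0]
finger_gap: 0.0003
wrist blade rail xy -0.0264 -0.0592 0.56
wrist cutting_edge rail xy -0.0216 -0.1473 0.69
wrist blade_rear rail xy -0.0259 0.0262 0.69
wrist wheel_side_edge rail xy -0.0758 -0.1262 0.68
wrist collet rail xy -0.1448 -0.0993 0.75
wrist thumb_screw rail xy -0.1414 0.1261 0.89
top blade rail xy -0.001 -0.0024 0.67
top cutting_edge rail xy -0.0252 -0.1453 0.67
top wheel_side_edge rail xy -0.0716 -0.1255 0.57
top collet rail xy -0.1434 -0.1013 0.6
top thumb_screw rail xy -0.1406 0.1283 0.53
```

View pics/r6.png

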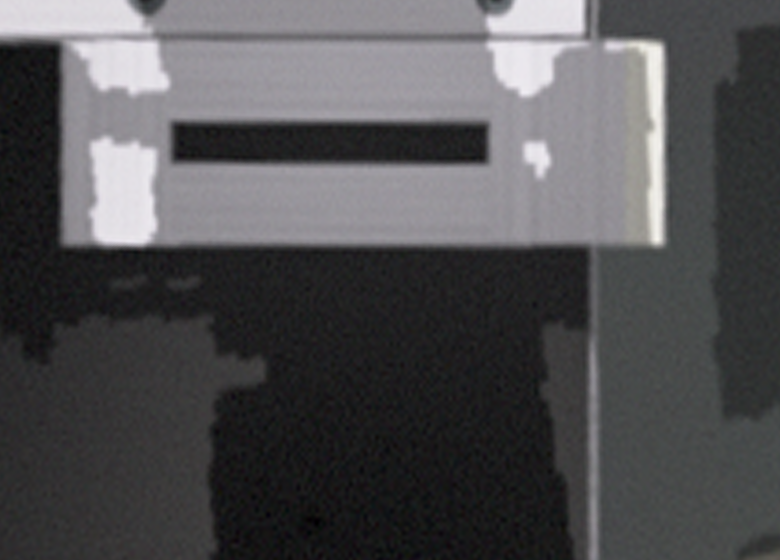

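The blade's edge at u=665 against the table edge at 596 gives about 19.7 mm (networks 19.8 and 21.1 mm). It is parallel to the rail with a gap of about 1 mm, and the hand is clear. Handing in.

```bash
python3 -c "
from plant import ctrl
print(ctrl.sign_off())"
```

```text
the job is handed in; nothing more can be done
None
```

The blade was pushed into place and the job is handed in; the robot gave no verdict. I pushed it sideways with two fingertips until it stopped against the rail at about 9 N. I then pushed it along the rail from its rear end in three strokes with the hand shut, and lifted the hand clear, to about 0.27 m. The robot clock read about 17 s of the 51 s allowed.

**Last checks:**
- **Overhang:** my own measurement in the wrist view gave 19.7 mm. The networks gave 19.8 mm (top camera) and 21.1 mm (wrist camera), all within 20 ± 4 mm.
- **Rail:** the blade looked parallel to the rail, with no visible tilt. The networks put its centreline 22–26 mm from the rail face (limit 29 mm), and I judged the gap to be about 1 mm.
- **Bystanders:** the collet and thumb screw are where they were, to within a few millimetres of measuring noise. I did not re-measure the things on the bench and bed; my first move passed over the motor end of the grinder, and the rest stayed over the sliding table.
- **Disagreements:** the top camera's network also placed the blade on the rail (p = 0.67), which contradicts the picture, so I ignored it. Before the last push the networks differed by about 3 mm on the overhang, so I used the pixel measurement there.

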